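Fit the tube block on the bench shaker

ROBOT

A 6-joint arm with a two-finger parallel gripper is mounted at the origin on a cart in front of the work surface, level with it; the furniture and walls round the work are solid. World frame = base frame: x ahead of the robot, y to its left, z up, the work surface at z = 0. Lengths are in mm, angles in rad, forces in N, time in s.
With the tool pointing down it reaches from about 300 to 775 mm from the base axis. Payload 14.6 kg.
Tool frame: the origin (TCP) lies on the centre line of the jaws, within the pads' length; the fingertips stand 19 mm ahead of it and the grasp point (between the pads) is the TCP (bot.tip_reach is the distance from the TCP to the fingertips, in mm); z points along the fingers, y is the line along which they close (so a half turn about z gives the same grasp; the last joint's range is limited). The gripper opens to 85 mm and grips with 20 to 120 N. Pads are 22 mm wide; open, the fingers measure 114 mm over their backs; the gripper's body (76 mm by 85 mm) begins 54 mm behind the grasp point. The pads swing forward as they close: fully open they stand 13 mm farther back than shut.
Start: joints at [1.25, 0.3, 1.521, -0, 1.321, -0.067], TCP at [138.094, 532.372, 250.281] pointing down, gripper open.
Joint ranges: [-3.03, 3.03], [-0.79, 2.21], [0.23, 2.52], [-1.04, 4.18], [0, 3.07], [-2.55, 2.55]. Speed limits (rad/s): [2.22, 2.22, 2.57, 3.14, 3.14, 3.14].

INTERFACE

Orientations are given as a unit quaternion [w, x, y, z].
In Python, from rig import bot gives the robot as it stands. Calls block until the motion is done:
- bot.move_to(position, orientation): joint-space move of the TCP to a pose.
- bot.servo_line(position, attitude=None, speed=150, until_force=None): straight line of the TCP; attitude=None keeps the orientation; speed is the mean speed in mm/s. With until_force (N) it stops when the force on the tool has changed by that much, and returns True; else False.
- bot.move_joints(angles): joint-space move.
- bot.move_gripper(opening, grip_force=None): finger opening in mm; grip_force is the grip in N (None keeps the last); returns when the fingers have stopped.
- bot.dwell(seconds).
- bot.ik(position, orientation): joint angles nearest the present ones, or None.
- bot.read_state(): the state.
- bot.read_camera(name): name is "side" or "top" or "wrist"; returns a dict with "image" (384x512x3 uint8, blue, green, red), "depth" (384x512 float32, mm along the optical axis (not along the pixel's ray), 0 where there is no reading), "fovy" (degrees; the focal length in pixels is half the picture's height over the tangent of half this angle, whatever the lens; pixels are square), "cx", "cy" (the principal point, pixels), "eye" and "attitude" of the camera in the world; the wrist camera has in their place "mount" (4x4, takes a point from camera to tool coordinates, whose origin is the TCP and whose axes are the flange's). Camera axes: x right, y down, z forward; pixel columns grow to the right and rows downward; lengths in mm; the calibration is good to about 2 mm. The wrist camera is an equidistant fisheye: a pixel r from the principal point sees the ray r / f radians off the axis. A picture is of the moment at which its call begins: read the wrist's pose just before it.
A pose or a line that the arm cannot do raises bot.MotionError and nothing moves.
- bot.finish_job(): hands the job in; it is judged then, once.
The state is a dict: "clock": time; "joint_positions": joint angles; "qvel": joint speeds; "effort": joint torques, N m; "ee_pos": TCP position; "tool_rot": TCP orientation; "ft_force": force on the tool from outside, world axes, zero at the start; "moment": the same for the moment, N m; "grip_width": finger opening in mm; "grip_force": force on a finger pad.
Only numpy, scipy, OpenCV 4.12 (cv2) and the standard library are available. Lean on these libraries where they do the work, as an engineer would, in place of code of your own. Each camera call takes 0.05 s, during which the arm holds its last target. There are 200 camera calls.

TASK

Get the bench shaker ready for tubes: press the release key on its side console so that the clear hood springs open, then take the aluminium tube block by its handle and lower it onto the round and the diamond locating pin of the shaker's table until it sits fully home, flat on the table, without forcing it. Let go of the block, leave the hood open and leave the other things on the bench where they are.

Things in the scene. Friction and masses are not known exactly. Their poses are not given: they have to be found in the camera images.
- shaker: Bench shaker, white case 141 (x) x 260 mm (y), fixed on the bench. Origin on the bench under its table's middle position; x to its back, y to its left, z up. Case x = -63 to 78, y = -98 to 162 mm, 42 mm high; left of y = 98 the console, 32 mm high. (Over the bench a shelf begins 0.60 m ahead of the robot, underside 0.475 m up; from 0.56 m on, on the left, hooks and a hanging tube from 0.41 m up.)
- table_mid (a point): Middle position of the shaker's aluminium table (90 x 158 mm), on its top face, 50 mm above the bench, over the shaker's origin; axes as the shaker's. The table stands where its orbit drive last stopped: up to 6 mm off this point either way in x, and also in y, never turned. This offset is not reported. The drive holds it (gives way above about 45 N).
- round_pin_mid (a point): Tip of the table's round steel locating pin, 14 mm diameter, 15 mm high over the table, when the table stands at its middle position (the pins shift with the table, up to 6 mm in x and y, unreported): 62 mm left (+y) of the table's middle, on its middle line. Its top 2 mm taper in to 12.4 mm diameter.
- diamond_pin_mid (a point): The same for the diamond locating pin, 62 mm right (-y) of the table's middle: 14 mm high, 11 mm wide in x, 7.6 mm in y; its top 2 mm taper to 0.86 of that.
- key_top (a point): Middle of the top face of the release key, black, 44 (x) x 20 mm (y), standing 8 mm out of the console to the left of the hood: 25 mm in front of the shaker's origin, 137 mm to its left, 48 mm beside the hood's side. Pressed straight down: 5 mm travel, 1.5 N to start, 4.5 N at its stop; from about 3 mm on it draws the catch (steel hook 28 mm beside it, at the hood, 13 mm higher) off the hood.
- block: Aluminium tube block, about 0.65 kg, loose on the bench: base plate 86 (x) x 150 (y) x 12 mm, on it a 98 mm wide well block up to 26 mm height with 16 wells, and a handle. Origin: centre of the underside, z up. On the table its x and y lie along the shaker's, the wider hole to the left; it fits only this way. Seated, its underside lies on the table's top; off the pins it stands 14 to 15 mm higher.
- left_hole (a point): Centre, at the underside, of the block's left locating hole (for the round pin): 15.6 mm diameter, straight through the 12 mm base plate outside the well block, no lead-in, at x = 0, y = 62 mm of the block. Seated, the pin stands 3 mm out of it.
- right_hole (a point): The same for the right hole (for the diamond pin): 12.6 mm round, at x = 0, y = -62 mm of the block; seated, the pin stands 2 mm out of it.
- handle (a point): Centre of the block's steel handle bar, 48 mm above the underside: 76 mm long along the block's x, 14 mm thick in y, 14 mm high, its two posts at the ends, 15 mm free between bar and well block. To be gripped across y.
- lid (a joint): Angle in rad of the clear hood over the table: 0 closed and caught (x = -55 to 55, y = -89 to 89 mm of the shaker, top 110 mm above the bench); released, it springs up and back by itself in under a second to its stop at 1.75 and stays there. Hinge line along y at x = 63, z = 44 mm; open, it stands behind x = 60 mm, up to 165 mm above the bench.
- pen: Marker pen lying on the bench, 129 x 16 mm. Origin under its middle. To be left alone.
- tape: Roll of tape, 45 mm diameter, 25 mm high. Origin under its middle. To be left alone.
- bench_timer: Bench timer, 62 x 64 x 20 mm. Origin under its middle. To be left alone.
- mouse: Black computer mouse, 106 x 60 x 40 mm. Origin under its middle. To be left alone.
- jar: Specimen jar with screw lid, 66 mm diameter, 59 mm high. Origin under its middle. To be left alone.
- slides: Flat slide case, 76 x 87 x 18 mm. Origin under its middle. To be left alone.

How it is judged (in metres and radians):
On the way, in this order (a step that is already met when the one before it is completed fails the run):
1. the hood has sprung open to its stop (value of joint lid above 1.65 rad), for 0.2 s.
2. the tube block is lifted and carried over the table (height (world z) of block above 0.058 m and horizontal distance between block and table_mid below 0.03 m), for 0.1 s.
At the end, for the whole second after the job is handed in: The block sits flat on the shaker's table with both pins in its holes (underside within 2 mm of the table's top face, level within 0.02 rad, square to the shaker within 0.04 rad, within 11 mm of the table's middle position), at rest and released, and the hood stands open at its stop (over 1.65 rad) (z of block in the frame of table_mid between -0.003 and 0.002 m and horizontal distance between block and table_mid below 0.011 m and angle between the y axis of block and the y axis of table_mid, either way round below 0.04 rad and angle between block's own z axis and vertical below 0.02 rad and linear speed of block below 0.01 m/s and value of joint lid above 1.65 rad); the robot touches nothing.
It fails at once if the block is rammed or dropped onto the shaker (over 80 N) (contact force between block and shaker above 80 N).
It fails at once if a bystander is pushed more than 30 mm (distance of any of pen, tape, bench_timer, mouse, jar, slides from where it was at the start of the episode above 0.03 m).
It also fails if it takes over 72 s, if anything falls off the work surface, if the arm or the gripper's body presses on something with over 40 N, if the wrist force passes 120 N, or if a joint passes its speed limit or range.

## Working session

There is one attempt and no reset: what is moved stays moved. The work goes in short steps, each a Python script; the robot and the scene stay as the last script left them, time stands still between calls to the robot, and variables do not carry over. Pictures are saved under pics/ and viewed, at most 10 in all, crops included, and the job is handed in when it is done.

```bash
ls; mkdir -p pics; python3 - <<'E'
from rig import bot
import cv2,numpy as np,pickle
s=bot.read_state();print(s)
d={}
for n in("side","top","wrist"):
    c=bot.read_camera(n);d[n]=c
    print(n,{k:v for k,v in c.items() if k not in("image","depth")})
d["state"]=s
pickle.dump(d,open("first.pkl","wb"))
cv2.imwrite("pics/top.png",d["top"]["image"]);cv2.imwrite("pics/side.png",d["side"]["image"])
E
```

```text
pics
{'clock': 0.0, 'joint_positions': array([ 1.25041012e+00,  3.00483940e-01,  1.52160393e+00,  3.57578502e-05,
        1.32070229e+00, -6.66287067e-02]), 'qvel': array([ 2.03469382e-03,  6.41227924e-04,  8.74387092e-05,  5.86598319e-04,
       -5.65112073e-04,  8.31649981e-04]), 'effort': array([-6.24570912e-04, -5.43505669e+01, -3.61797130e+01, -1.11024658e-04,
        3.99946526e-03, -1.13520679e-05]), 'ee_pos': array([138.01483711, 532.17523774, 249.70459306]), 'tool_rot': array([-1.32138097e-04,  1.26542981e-01,  9.91960944e-01, -5.84246455e-04]), 'ft_force': array([-0.11102544,  0.27145129, -0.75510316]), 'moment': array([ 0.02371143, -0.02857701,  0.01556959]), 'grip_force': 0.0, 'grip_width': 85.36843067700323}
side {'fovy': 56.5908766992416, 'cx': 258.40778985073445, 'cy': 191.66414600255212, 'eye': array([ 357.26634801, 1002.11729457,  757.34682292]), 'attitude': array([ 0.02961545, -0.06696133,  0.87679529, -0.47525691])}
top {'fovy': 46.80923287622248, 'cx': 260.21529856121305, 'cy': 197.93553582064675, 'eye': array([ 443.33371683,  -49.59071835, 1522.30748994]), 'attitude': array([-0.01717956,  0.7126422 , -0.70112066,  0.01660659])}
wrist {'fovy': 65.70646984690485, 'cx': 254.75140535090918, 'cy': 188.73387787693792, 'mount': array([[-2.79175620e-04, -9.52782620e-01, -3.03653094e-01,
         7.89577443e+01],
       [ 9.99999946e-01, -2.12754288e-04, -2.51823607e-04,
        -5.42256299e-01],
       [ 1.75329658e-04, -3.03653147e-01,  9.52782628e-01,
        -1.22808568e+02],
       [ 0.00000000e+00,  0.00000000e+00,  0.00000000e+00,
         1.00000000e+00]])}
```

View pics/top.png

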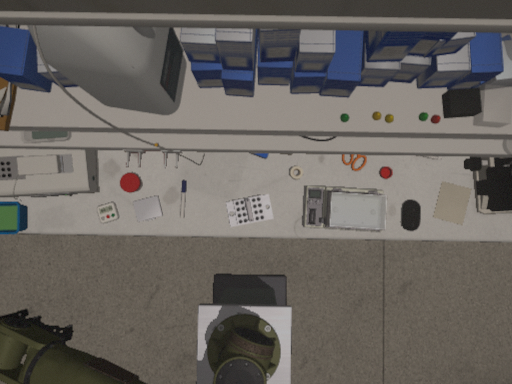

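View pics/side.png

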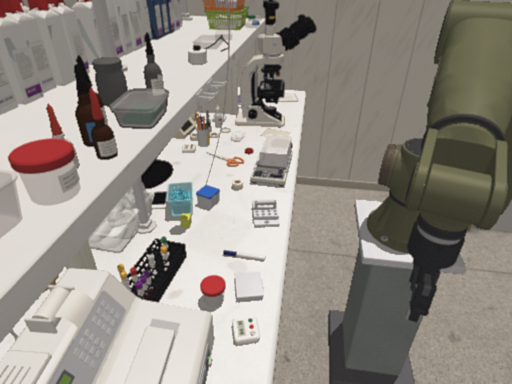

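The top view shows the block at about (250,209), the shaker at (345,209) with its console to the left, the pen at (184,198), the mouse at (410,214) and the tape roll at (296,172). Next I'll take close wrist views of the block and the shaker.

```bash
cat > h.py <<'E'
import numpy as np,cv2
from scipy.spatial.transform import Rotation as R
from rig import bot
DOWN=np.array([0,0,1,0.])
def rot(q): return R.from_quat(np.roll(q,-1))
def yawq(a): # tool down, tool y at angle a from world y, tool x ~ -world x
    return np.roll((R.from_euler('z',a)*rot(DOWN)).as_quat(),1)
def wrist():
    s=bot.read_state();c=bot.read_camera("wrist");c["state"]=s
    return c
def rays(c,px):
    """origin(3), unit dirs(N,3) in world"""
    px=np.atleast_2d(px).astype(float);d=px-[c["cx"],c["cy"]]
    f=c["image"].shape[0]/2/np.tan(np.radians(c["fovy"])/2)
    if "mount" in c:
        r=np.linalg.norm(d,axis=1);t=r/f;k=np.sin(t)/np.maximum(r,1e-9)
        v=np.c_[d*k[:,None],np.cos(t)]
        Q=rot(c["state"]["tool_rot"]);M=c["mount"]
        return c["state"]["ee_pos"]+Q.apply(M[:3,3]),Q.apply(v@M[:3,:3].T)
    v=np.c_[d/f,np.ones(len(d))]
    return c["eye"],rot(c["attitude"]).apply(v)
def onplane(c,px,z):
    o,v=rays(c,px);return o+v*((z-o[2])/v[:,2])[:,None]
def cloud(c):
    """world point for each pixel from depth (along optical axis)"""
    h,w=c["depth"].shape;u,v=np.meshgrid(np.arange(w),np.arange(h))
    px=np.c_[u.ravel(),v.ravel()];o,d=rays(c,px)
    ax=rays(c,[[c["cx"],c["cy"]]])[1][0]
    return (o+d*(c["depth"].ravel()/(d@ax))[:,None]).reshape(h,w,3)
E
python3 - <<'E'
from h import *
import pickle
t=pickle.load(open("first.pkl","rb"))["top"]
print(onplane(t,[[250,209]],20),onplane(t,[[345,209],[304,209],[327,209],[385,210]],42))
b=onplane(t,[[250,209]],20)[0];k=onplane(t,[[345,209]],42)[0]
D={}
for n,p in(("b",b),("s",k)):
    bot.move_to([p[0]-10,p[1],300],DOWN)
    bot.dwell(.3);c=wrist();D[n]=c;cv2.imwrite(f"pics/w_{n}.png",c["image"])
    print(c["state"]["ee_pos"],c["state"]["joint_positions"],c["state"]["clock"],(c["depth"]>0).mean())
pickle.dump(D,open("w.pkl","wb"))
E
```

```text
[[477.09237177 -13.80831898  20.        ]] [[ 481.76443891 -331.27885858   42.        ]
 [ 479.53482915 -194.49841166   42.        ]
 [ 480.7856072  -271.23021624   42.        ]
 [ 480.60317606 -464.7225294    42.        ]]
[467.12127413 -13.56069166 299.9650094 ] [-1.07429389e-01  7.64708872e-02  1.66980194e+00  1.60454268e-05
  1.39537624e+00 -1.67866354e+00] 2.7333 0.9956766764322916
[ 472.04776173 -330.68365414  300.21093284] [-6.74635193e-01  3.27171345e-01  1.36979765e+00  2.01878129e-05
  1.44432068e+00 -2.24637941e+00] 4.2917 0.9956715901692709
```

View pics/w_b.png

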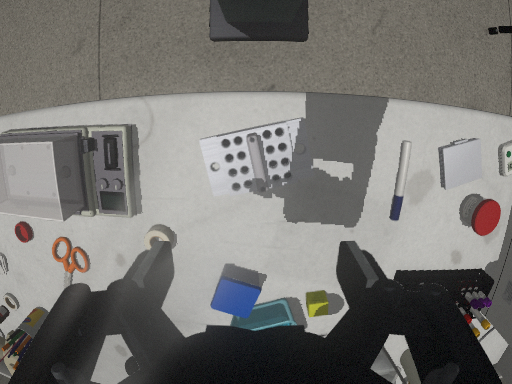

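View pics/w_s.png

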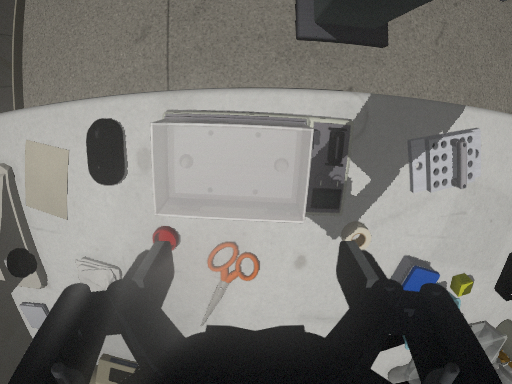

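w_b shows the block at (250,158) with its holes near (215,167) and (300,150), the handle at (257,163), and the key at (110,150) on the console. w_s shows the closed hood at (232,170) and the key at (336,145). Next I'll crop in to see which hole is wider, and measure with depth.

```bash
python3 - <<'E'
from h import *
import pickle
D=pickle.load(open("w.pkl","rb"))
a=cv2.resize(D["b"]["image"][110:210,190:320],None,fx=4,fy=4,interpolation=cv2.INTER_CUBIC)
b=cv2.resize(D["s"]["image"][105:225,300:360],None,fx=400/120,fy=400/120,interpolation=cv2.INTER_CUBIC)
cv2.imwrite("pics/crop.png",np.hstack([a,b]))
P=cloud(D["b"]);z=P[...,2]
bench=P[230:240,180:200].reshape(-1,3);print("bench z",np.median(bench[:,2]))
roi=np.zeros(z.shape,bool);roi[110:210,190:320]=1
for lo,hi in((48,60),(20,34),(6,18)):
    m=roi&(z>lo)&(z<hi);q=P[m]
    r=cv2.minAreaRect(q[:,:2].astype(np.float32));print(lo,m.sum(),np.median(q[:,2]),r)
m=roi&(z>6)&(z<34);r=cv2.minAreaRect(P[m][:,:2].astype(np.float32));print("all",r)
P=cloud(D["s"]);z=P[...,2]
for (u,v) in((336,145),(326,197),(336,170),(318,145),(345,145),(230,170),(160,140)):print(u,v,P[v-1:v+2,u-1:u+2].reshape(-1,3).mean(0).round(1))
E
```

```text
bench z -0.9408485216186477
48 624 53.81999760413473 ((472.5756530761719, -11.152737617492676), (74.59528350830078, 14.174284934997559), 12.296098709106445)
20 2985 25.03457940002164 ((472.8044738769531, -10.839401245117188), (86.41357421875, 99.1752700805664), 12.278743743896484)
6 2612 11.582888604302923 ((472.7596740722656, -10.895378112792969), (86.55342864990234, 150.69110107421875), 11.887639045715332)
all ((472.7298889160156, -10.874977111816406), (86.68525695800781, 150.6953125), 11.929180145263672)
336 145 [ 453.9 -222.7   39.7]
326 197 [ 529.3 -230.2   33.6]
336 170 [ 490.  -218.4   32.9]
318 145 [ 455.8 -245.8   31.6]
345 145 [ 454.7 -207.7   32.6]
230 170 [ 471.7 -358.   109.1]
160 140 [ 437.  -435.2  108.9]
```

View pics/crop.png

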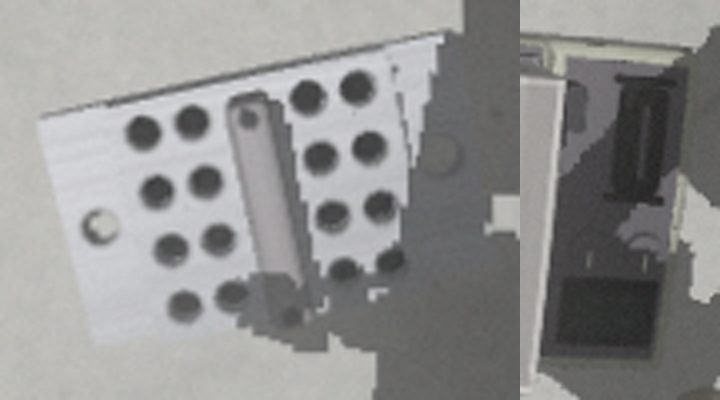

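The block's origin is at about (472.7, -10.9) with yaw +12°. The sizes match (86.7 x 150.7 mm), and the wider hole is on the +y side, so it's already the right way round. Next I'll measure the shaker and key.

```bash
python3 - <<'E'
from h import *
import pickle
D=pickle.load(open("w.pkl","rb"))
P=cloud(D["s"]);z=P[...,2]
roi=np.zeros(z.shape,bool);roi[100:230,140:360]=1
m=roi&(z>106)&(z<112);print("hood",np.median(z[m]),cv2.minAreaRect(P[m][:,:2].astype(np.float32)))
m=roi&(z>25)&(z<60)&(P[...,1]<-150);print("case",cv2.minAreaRect(P[m][:,:2].astype(np.float32)))
r=np.zeros_like(roi);r[115:180,322:352]=1
m=r&(z>37)&(z<44);print("key s",m.sum(),np.median(P[m],0),cv2.minAreaRect(P[m][:,:2].astype(np.float32)))
P=cloud(D["b"]);z=P[...,2]
m=(z>37)&(z<44);m[:, :95]=0;m[:,128:]=0;m[:125]=0;m[180:]=0
print("key b",m.sum(),np.median(P[m],0),cv2.minAreaRect(P[m][:,:2].astype(np.float32)))
m=(z>25)&(z<36);m[:,:90]=0;m[:,140:]=0;m[:115]=0;m[225:]=0
print("console b",m.sum(),cv2.minAreaRect(P[m][:,:2].astype(np.float32)))
E
```

```text
hood 109.17099158468267 ((475.7513122558594, -359.4908142089844), (178.9801788330078, 110.65945434570312), 87.30339050292969)
case ((452.4911804199219, -278.93621826171875), (331.06854248046875, 144.42510986328125), 54.72376251220703)
key s 476 [ 459.44160849 -222.66166646   39.02078985] ((467.17523193359375, -225.62376403808594), (69.21551513671875, 29.103206634521484), 1.2533056735992432)
key b 346 [ 457.05459857 -220.32685665   39.01290964] ((466.5960998535156, -224.33084106445312), (26.693681716918945, 64.36515045166016), 78.04934692382812)
console b 2930 ((488.259765625, -230.72293090820312), (66.9590072631836, 140.7354278564453), 87.11027526855469)
```

Hood centre is (475.8, -359.5) with yaw -2.7°. That predicts the key at (457, -221.5, 39–40), which matches the measured key. Now I'll press it.

```bash
python3 - <<'E'
from h import *
import pickle
q=yawq(-np.pi/2-.047)
bot.move_gripper(0)
x,y=457.5,-219.5
bot.move_to([x,y,140],q)
bot.servo_line([x,y,66],speed=100)
s=bot.read_state();print(s["ee_pos"],s["ft_force"],s["clock"],s["grip_width"])
print(bot.servo_line([x,y,53],speed=15,until_force=9))
s=bot.read_state();print(s["ee_pos"],s["ft_force"])
bot.dwell(.3)
bot.servo_line([x,y,150],speed=150)
bot.move_to([470,-330,300],yawq(-.047))
bot.dwell(.2);c=wrist();P=cloud(c)
print(c["state"]["clock"],P[170,230],P[160,185])
cv2.imwrite("pics/open.png",c["image"]);pickle.dump(c,open("open.pkl","wb"))
E
```

```text
[ 457.77636146 -219.67143246   66.5120723 ] [-0.7337676  -1.28555407 -0.38775135] 7.5583 0.18277929421902786
True
[ 457.55410032 -219.53757216   54.03074741] [-2.45503109  1.09422132  6.46062482]
11.15 [ 483.07752157 -362.98325126   48.04051609] [ 465.90411435 -420.85746263   50.27918396]
```

View pics/open.png

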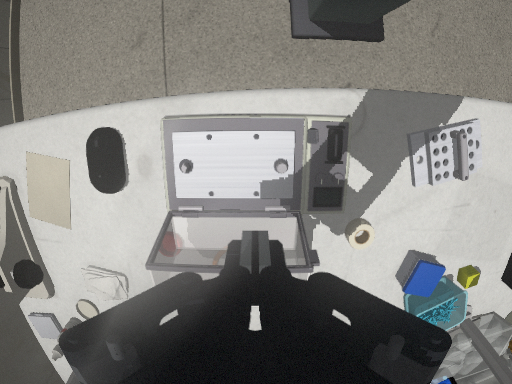

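The hood stands open. The pins are visible at (186,167) and (281,166) on the white table, around (235,165). Next I'll measure the table offset.

```bash
cat >> h.py <<'E'
def table(c):
    P=cloud(c);z=P[...,2];near=np.hypot(P[...,0]-475.8,P[...,1]+359.5)<105
    m=(near&(z>46.0)&(z<55)).astype(np.uint8)
    n,l,st,_=cv2.connectedComponentsWithStats(m);i=1+np.argmax(st[1:,4]);q=P[l==i]
    r=cv2.minAreaRect(q[:,:2].astype(np.float32));print("table z %.1f"%np.median(q[:,2]),r)
    m=(near&(z>60)&(z<70)&(P[...,0]<525)).astype(np.uint8)
    n,l,st,_=cv2.connectedComponentsWithStats(m)
    for i in range(1,n):
        if st[i,4]>8:
            q=P[l==i];mm=(q.min(0)+q.max(0))/2;print("pin",st[i,4],mm.round(1),np.ptp(q,axis=0).round(1))
E
python3 - <<'E'
from h import *
import pickle
c=pickle.load(open("open.pkl","rb"));table(c)
yaw=-.047;R2=np.array([[np.cos(yaw),-np.sin(yaw)],[np.sin(yaw),np.cos(yaw)]])
for y in(62,-62):print("mid pin",np.array([475.8,-359.5])+R2@[0,y])
P=cloud(c);z=P[...,2]
m=np.zeros(z.shape,bool);m[105:215,155:355]=1;m&=(z>25)&(z<56);print("case",cv2.minAreaRect(P[m][:,:2].astype(np.float32)))
# bright outline of table in image, on plane z=50
g=cv2.cvtColor(c["image"],6);mm=np.zeros_like(g);mm[120:212,164:304]=(g[120:212,164:304]>150)
k=max(cv2.findContours(mm,0,1)[0],key=cv2.contourArea);print("bright",cv2.minAreaRect(onplane(c,k[:,0],49)[:,:2].astype(np.float32)))
E
```

```text
table z 49.1 ((476.2497863769531, -358.982421875), (158.93775939941406, 89.0038070678711), 87.13433074951172)
pin 99 [ 478.6 -297.8   63. ] [13.1 12.6  4.9]
pin 43 [ 473.7 -420.3   62.5] [10.7  7.7  4.2]
mid pin [ 478.71292728 -297.5684664 ]
mid pin [ 472.88707272 -421.4315336 ]
case ((482.52294921875, -328.2492980957031), (261.2132568359375, 139.54232788085938), 86.59305572509766)
bright ((484.39105224609375, -367.06207275390625), (171.7216339111328, 127.02699279785156), 82.67806243896484)
```

The table's middle is at about (476.2, -359.0) and yaw is -2.8°; its size and pin spacing agree with the figures given. For a differential measurement, I'll view the pins from almost the pose the tool will have at insertion, then grasp the block and measure its holes in hand from the same geometry.

```bash
python3 - <<'E'
from h import *
import pickle
bot.move_gripper(14)
q=yawq(-.048)
bot.move_to([476.2,-359,200],q)
bot.servo_line([476.2,-359,108],speed=150)
bot.dwell(.3);c=wrist();s=c["state"];print(s["ee_pos"],s["clock"],s["ft_force"])
bot.servo_line([476.2,-359,200],speed=200)
pickle.dump(c,open("pins.pkl","wb"));cv2.imwrite("pics/pins.png",c["image"])
table(c)
P=cloud(c);T=rot(s["tool_rot"]).inv().apply(P.reshape(-1,3)-s["ee_pos"]).reshape(P.shape)
for y in(-297.8,-420.3):
    near=np.hypot(P[...,0]-476,P[...,1]-y)<14
    zt=np.percentile(P[...,2][near],98)
    m=near&(P[...,2]>zt-1.2);q=T[m];print("pin tool",m.sum(),zt,q.mean(0),(q.min(0)+q.max(0))/2,np.ptp(q,axis=0))
E
```

```text
[ 476.36341733 -359.10472929  108.58236474] 13.0583 [-0.15776347  1.05770051 -0.2254556 ]
table z 49.2 ((476.71795654296875, -359.17401123046875), (158.68777465820312, 90.8808822631836), 87.21162414550781)
pin 344 [ 479.4 -297.8   63. ] [13.7 13.5  5.9]
pin 138 [ 473.6 -420.4   62.3] [11.   7.2  4.5]
pin tool 324 186.82093021296257 [  7.13323467  54.31231892 -77.82198196] [  6.97935321  53.56267355 -78.74284726] [15.0986757  12.23854935  3.32733265]
pin tool 148 187.26423301673623 [  5.83325583 -54.64076154 -78.2228986 ] [  5.88146417 -54.42462815 -78.90560252] [10.03853078  9.2343059   2.90077256]
```

View pics/pins.png

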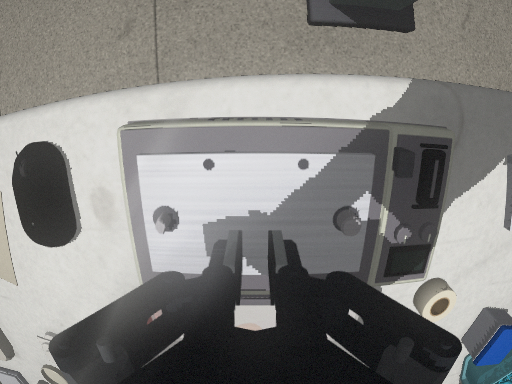

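The picture shows the diamond pin at (165,219) and the round pin at (346,220). My mask also picked up gripper pixels, so I'll limit z. Now to grasp and lift the block, then measure its holes in hand.

```bash
cat >> h.py <<'E'
def tool_cloud(c):
    P=cloud(c);s=c["state"]
    return P,rot(s["tool_rot"]).inv().apply(P.reshape(-1,3)-s["ee_pos"]).reshape(P.shape)
def pins(c):
    P,T=tool_cloud(c);out=[]
    for p in((479,-297.8),(473.6,-420.3)):
        near=(np.hypot(P[...,0]-p[0],P[...,1]-p[1])<13)&(P[...,2]<70)
        zt=np.percentile(P[...,2][near&(P[...,2]>60)],90);m=near&(P[...,2]>zt-.7)
        q=P[m];print("pin",m.sum(),round(zt,2),q.mean(0).round(2),np.ptp(q,axis=0).round(1));out.append(q.mean(0))
    return np.array(out)
def holes(c):
    """hole centres in tool coords, tool z of plate top from depth"""
    P,T=tool_cloud(c);out=[]
    for y in(-62,62):   # tool y = world y with tool x = -x
        near=np.hypot(T[...,0],T[...,1]-y)<12
        ring=(abs(abs(T[...,1])-62)<11)&(abs(T[...,0])<30)&(T[...,2]>25)&(T[...,2]<45)&(abs(T[...,1]-y)<20)
        zp=np.median(T[...,2][ring])
        m=np.zeros(near.shape,bool);v,u=np.nonzero(ring)
        u,v=np.meshgrid(np.arange(512),np.arange(384));s=c["state"];o,d=rays(c,np.c_[u.ravel(),v.ravel()])
        Q=rot(s["tool_rot"]).inv();o=Q.apply(o-s["ee_pos"]);d=Q.apply(d)
        X=(o+d*((zp-o[2])/d[:,2])[:,None]).reshape(384,512,3)   # every pixel on plate plane
        m=((np.hypot(X[...,0],X[...,1]-y)<13)&(T[...,2]>zp+1.0)).astype(np.uint8)
        n,l,st,_=cv2.connectedComponentsWithStats(m);i=1+np.argmax(st[1:,4]);q=X[l==i]
        print("hole",round(zp,2),st[i,4],q.mean(0).round(2),np.ptp(q,axis=0).round(1));out.append(q.mean(0))
    return np.array(out)
E
python3 - <<'E'
from h import *
import pickle
c=pickle.load(open("pins.pkl","rb"));pins(c)
q=yawq(.21);x,y=472.7,-11
bot.move_gripper(60,70)
bot.move_to([x,y,200],q)
bot.servo_line([x,y,75],speed=150)
print(bot.servo_line([x,y,50],speed=50,until_force=8),bot.read_state()["ee_pos"])
bot.move_gripper(5,70);s=bot.read_state();print(s["grip_width"],s["grip_force"],s["ft_force"])
bot.servo_line([x,y,90],speed=60)
bot.servo_line([x,y,220],speed=150)
bot.dwell(.3);c=wrist();s=c["state"];print(s["ee_pos"],s["clock"],s["ft_force"],s["grip_width"])
pickle.dump(c,open("hand.pkl","wb"));cv2.imwrite("pics/hand.png",c["image"])
h=holes(c);print(h)
E
```

```text
pin 146 64.77 [ 479.29 -297.49   64.55] [12.2 12.5  1.8]
pin 66 63.71 [ 473.48 -420.32   63.48] [9.4 6.8 1.5]
False [472.71774301 -10.99605328  49.95810312]
12.60964669782405 69.24951195716858 [-2.47147873  0.3364004   5.56634054]
[472.5989168  -10.97987139 219.60284362] 19.7833 [-0.61040135  0.09314955 -6.84025167] 12.461673753546147
hole 39.23 275 [  0.   -61.48  39.23] [12.7 14.3  0. ]
hole 39.26 407 [ 0.14 61.67 39.26] [16.7 16.6  0. ]
[[ 2.75184048e-03 -6.14824476e+01  3.92291910e+01]
 [ 1.43226122e-01  6.16687204e+01  3.92638957e+01]]
```

View pics/hand.png

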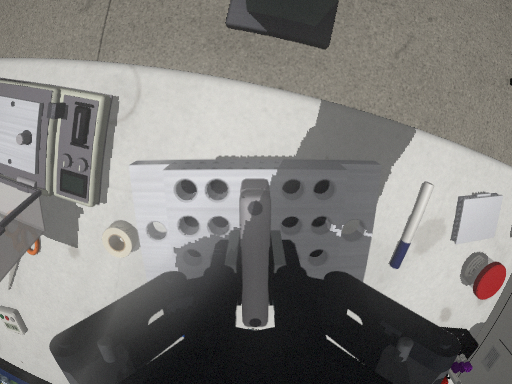

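The view shows the block squarely in the gripper, with holes at (157,230) and (350,230). In tool coordinates they are centred within 0.15 mm, with the 16.6 mm hole on +y. The pin midpoint is (476.4, -358.9) with yaw -0.0473. Now I'll carry it over and lower it gently.

```bash
python3 - <<'E'
from h import *
q=yawq(-.0473);x,y=476.46,-358.97
bot.servo_line([x,y,220],q,speed=200)
bot.servo_line([x,y,120],speed=120)
bot.dwell(.3);s=bot.read_state();print(s["ee_pos"],s["clock"],s["ft_force"])
f0=s["ft_force"]
e=np.array([x,y,0])-s["ee_pos"]
for z in(112,98.5):
    r=bot.servo_line([x,y,z],speed=12,until_force=6)
    s=bot.read_state();print(r,s["ee_pos"],s["ft_force"]-f0,s["moment"],s["clock"])
    if r:break
E
```

```text
[ 476.54013975 -359.03852258  120.37944979] 23.0083 [ 0.54808855 -0.05336838 -6.13489521]
False [ 476.48805575 -358.99115179  112.06211377] [-0.06521965  0.60746829 -0.93544224] [-0.00331258  0.05036076  0.00291789] 23.825
True [ 476.38906449 -358.94456557  100.36263109] [-2.24886214  1.22178875 12.22287986] [ 0.11480681  0.06682314 -0.00027274] 24.725
```

Both pins entered and it stopped at z = 100.4, where 100 would be seated. I'll release, retreat and check.

```bash
python3 - <<'E'
from h import *
bot.move_gripper(45)
s=bot.read_state();print(s["ee_pos"],s["ft_force"]);p=s["ee_pos"]
bot.servo_line([p[0],p[1],140],speed=60)
bot.servo_line([p[0],p[1],230],speed=150)
bot.servo_line([450,-359,300],speed=150)
bot.dwell(.3);c=wrist();P=cloud(c);z=P[...,2]
near=np.hypot(P[...,0]-476.4,P[...,1]+359)<90
for lo,hi in((92,110),(70,82),(56,66)):
    m=near&(z>lo)&(z<hi)&(P[...,0]<525)
    q=P[m];A=np.c_[q[:,:2]-q[:,:2].mean(0),np.ones(len(q))];k=np.linalg.lstsq(A,q[:,2],rcond=None)[0]
    print(lo,m.sum(),np.median(q[:,2]),"slope",k[:2].round(4),cv2.minAreaRect(q[:,:2].astype(np.float32)))
h=(P[...,0]>536)&(z>120)&(z<175)&(abs(P[...,1]+359)<95);print("hood px",h.sum())
cv2.imwrite("pics/end.png",c["image"]);print(c["state"]["clock"])
E
```

```text
[ 475.71213184 -358.36632659   98.80033973] [-0.05052335  0.11540619 -0.15442149]
92 814 103.7854120754123 slope [ 0.0135 -0.0089] ((475.6729736328125, -359.65716552734375), (13.851312637329102, 75.18849182128906), 87.58673858642578)
70 3679 74.95826392984225 slope [-0.0009 -0.0006] ((475.9735107421875, -359.518310546875), (98.59737396240234, 86.07445526123047), 87.1760482788086)
56 3203 61.48947072926376 slope [0.0025 0.0009] ((476.1171569824219, -359.6173095703125), (150.7011260986328, 86.43519592285156), 87.35083770751953)
hood px 3710
27.6667
```

View pics/end.png

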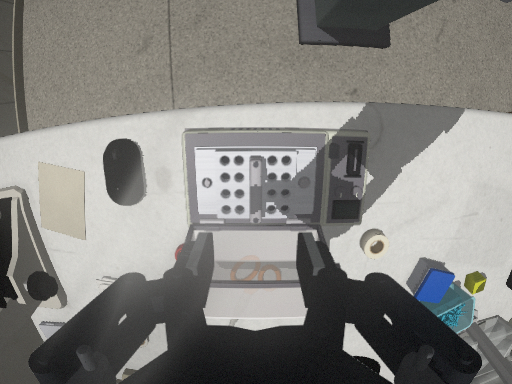

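The block sits level on the table at about (258,183). Its well-block top reads 75.0 (76 nominal less the 1 mm depth bias) and its base top 61.5, so it is fully seated. The hood is still open, standing behind at (255,270), and the bystanders in view are where they were.

```bash
python3 -c "
from rig import bot
print(bot.finish_job())"
```

```text
the job is handed in; nothing more can be done
None
```

The hood is open at its stop, the tube block is seated level on both pins and released, and I handed the job in at about 28 s of the 72 s allowed; the hand-in gave no verdict.

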